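Lock the hold-down pin in the saw pallet and tug-test it

ROBOT

A 6-joint arm with a two-finger parallel gripper is mounted at the origin on the work surface. World frame = base frame: x ahead of the robot, y to its left, z up, the work surface at z = 0. Lengths are in m, angles in rad, forces in N, time in s.
With the tool pointing down it reaches from about 0.325 to 0.85 m from the base axis. Payload 4.4 kg.
Tool frame: the origin (TCP) lies between the finger pads; the fingertips stand 19 mm ahead of it and the grasp point (between the pads) is the TCP; z points along the fingers, y is the direction in which the jaws open and shut (so a half turn about z gives the same grasp; the last joint's range is limited). The gripper opens to 94 mm and grips with 3 to 60 N. Pads are 16 mm wide; open, the fingers measure 119 mm over their backs; the gripper's body (75 mm by 177 mm) begins 78 mm behind the grasp point.
Start: joints at [-1.337, 0.207, 1.542, -0, 1.393, -0.15], TCP at [0.216, -0.533, 0.224] pointing down, gripper open.
Joint ranges: [-2.73, 2.73], [-0.86, 2.22], [0.23, 2.46], [-1.11, 4.25], [0.08, 2.63], [-2.82, 2.82]. Speed limits (rad/s): [2.79, 2.79, 3.14, 3.14, 3.14, 3.14].

INTERFACE

Orientations are given as a unit quaternion [x, y, z, w].
In Python, from workcell import get_obs, snapshot, camera_info, hand_in gives the robot as it stands.
- The arm moves only by the tool drive_tool, never from a script. Its argument "deltas" is a list of rows, each an object of numbers: "tx", "ty", "tz": the shift along the tool's x, y, z in cm; "spin": the turn about the tool's z in rad. In form: [{"tx": .., "ty": .., "tz": .., "spin": ..}, ...]. A call has 1 to 20 rows; each row is the pose to reach, as a shift and turn from the pose measured when the call began, along the tool's axes at that moment; what a row does not reach only later rows make up. A row lasts 1/8 s, in which the tool goes at most 62.5 mm and 10.7 degrees, less where a joint would pass 70% of its speed; a pose out of reach is approached as far as the arm can. A call with a gripper value outside its range is refused whole. "claw" is the closure, from 0 (fully open) to 1 (shut), set as the call begins (left out, the last holds). The fingers move at their own pace and stop on an object; the grip force is fixed at half the most. Time passes only in rows, so rows that repeat a pose let the fingers close. It gives the time, the measured TCP pose, the force and the opening at its end, in the units of the state.
- get_obs(): the state, without advancing time (a new reading comes with each control period).
- snapshot(name): name is "side" or "top"; returns (picture, depth): 480x640x3 uint8, red, green, blue; 480x640 float32, m along the optical axis (not along the pixel's ray), 0 where there is no reading.
- camera_info(name): a dict with "vfov" (degrees; the focal length in pixels is half the picture's height over the tangent of half this angle, whatever the lens; pixels are square), "cx", "cy" (the principal point, pixels), "dist" ([k1, k2, p1, p2, k3] as OpenCV has them; the pictures are not rectified), "R" (3x3) and "t" (3): a world point X has camera coordinates R X + t. Camera axes: x right, y down, z forward; pixel columns grow to the right and rows downward; lengths in m; the calibration is good to about 2 mm. A picture is of the moment at which its call begins. camera_info takes no time and is no camera call.
- hand_in(): hands the job in, once; it reports no verdict.
The state is a dict: "t": time; "q": joint angles; "joint_vel": joint speeds; "effort": joint torques, N m; "eef_pos": TCP position; "ee_rot": TCP orientation; "ft_force": force on the tool from outside, world axes, zero at the start; "moment": the same for the moment, N m; "grip_width": finger opening in m.
Only numpy, scipy, OpenCV 4.12 (cv2) and the standard library are available. Lean on these libraries where they do the work, as an engineer would, in place of code of your own. Each camera call takes 0.05 s, during which the arm holds its last target.

TASK

Take the T-handled hold-down pin out of the wooden block and put it through the slot of the saw pallet, fully home. Turn it clockwise (seen from above) until it stops, then prove that it is locked: pull it straight up with a force of about 13 N, keep that pull for a second, and let it back down so that it is left standing fully home, still turned to its stop. Never press or pull the pin against the steel keeper plate with more than 25 N, and leave the other things where they are.

Things in the scene. Friction and masses are not known exactly. Their poses are not given: they have to be found in the camera images.
- pin: Steel hold-down pin, about 0.2 kg, upright, 66 tall. Origin: centre of its underside, z up. Cross foot 34 (pin x) x 14 (pin y), z 0 to 9, its lowest 2 mm only 31 x 11; shank of diameter 16, z 9 to 46; grip bar 46 (pin x) x 14 (pin y), z 46 to 66, parallel to the foot: grip it across the 14 mm. It starts with its foot in the pin block's oblong pocket.
- pin_block: Fixed wooden block 140 (x) x 70 (y) x 30 high; origin: centre of its underside. The pin's pocket, 37 (x) x 17 (y), 18 deep, is centred at x = -32, floor at z = 12. The dowel's hole is at x = +42.
- pallet: Fixed cream cast pallet, x from -65 to +105, 110 wide (y); origin at its underside, right under the slot's centre, z up. A steel keeper plate 100 x 104 x 8 (z 27 to 35) covers a chamber (42 x 42 wide, floor at z = 14). Slot through the plate: 38 (x) x 18 (y). A fence 50 high stands at x = 80 to 101.
- keeper: The pallet's steel keeper plate, parallel to the pallet; origin: centre of the slot at the plate's underside, 27 above the pallet's underside. It sits on very stiff springs: pulled up from below by the foot it yields about 1 mm per 15 N, at most 4 mm. Two thin dark lines on it show the direction of the pin's bar when turned to its stop.
- home (a point): Centre of the chamber floor, 21 below the keeper plate's top face; the pin's underside stands here when fully home. Then the foot is under the plate, with 4 mm of free lift. Entered along the slot, it turns clockwise seen from above (negative about z) about 75 degrees, 10 more or less with the play, to hidden stops.
- dowel: Bystander: plain steel dowel, diameter 16, 45 long, standing in the pin block, top 57 above the bench. Origin: centre of its underside. Leave it.
- wrench: Bystander: open-ended wrench lying flat on the bench. Origin: under its middle. Leave it.
- offcut: Bystander: aluminium angle offcut 50 x 40 x 40 high. Origin: centre of its underside. Leave it.
Not all that is in view belongs to the job. What is meant by the pin is not purple, and is the larger of those in its own colour.

How it is judged:
By the outcome, as a careful person would: the job done as asked, in the order asked, and still so for the second after the job is handed in, with the robot touching nothing.
It also fails if it takes over 61 s, if anything falls off the work surface, if the arm or the gripper's body presses on something with over 40 N, if the wrist force passes 120 N, or if a joint passes its speed limit or range.

## Working session

There is one attempt and no reset: what is moved stays moved. The work goes in short steps, Python scripts to look and compute and a tool call to move; the robot and the scene stay as the last step left them, time stands still between calls to the robot, and variables do not carry over. Pictures are saved under pics/ and viewed, and the job is handed in when it is done.

Besides the shell and the picture viewer there is one more tool, called after "Request:" as name(argument=value, ...), one argument or row to a line, values as JSON. drive_tool: Moves the arm, as the interface text tells. Its arguments: {"type":"object","properties":{"deltas":{"type":"array"},"claw":{"type":"number"}},"required":["deltas"]}

```bash
mkdir -p pics; ls; python3 - <<'E'
from workcell import *
import cv2,numpy as np
for n in("top","side"):
    p,d=snapshot(n); cv2.imwrite(f"pics/{n}0.png",p[:,:,::-1]); np.savez(f"{n}0.npz",p=p,d=d)
    c=camera_info(n); print(n,c)
print(get_obs())
E
```

```text
pics
top {'vfov': 42.71008832749065, 'cx': 324.4866518275257, 'cy': 232.21936718441154, 'dist': array([-0.13135508,  0.        ,  0.        ,  0.        ,  0.        ]), 'R': array([[ 0.02329949, -0.99926028,  0.03059457],
       [-0.9987046 , -0.02464944, -0.04451427],
       [ 0.04523548, -0.02951778, -0.99854016]]), 't': array([0.04952741, 0.59031723, 1.02666898])}
side {'vfov': 50.70687375932883, 'cx': 309.37059802606177, 'cy': 231.61780004292083, 'dist': array([-0.07548755,  0.        ,  0.        ,  0.        ,  0.        ]), 'R': array([[-0.86561938, -0.50044937,  0.01592199],
       [-0.28291237,  0.4626176 , -0.84020566],
       [ 0.4131146 , -0.73180283, -0.54203408]]), 't': array([0.57282688, 0.18671116, 0.53689986])}
{'t': 0.1, 'q': array([-1.33653498e+00,  2.07317583e-01,  1.54278064e+00,  8.29300959e-06,
        1.39351269e+00, -1.50512744e-01]), 'joint_vel': array([-0.00087602,  0.00018083, -0.00422064,  0.00110868,  0.0010145 ,
        0.00022616]), 'effort': array([-3.85592020e-04, -3.71862638e+01, -2.82292897e+01,  7.01190205e-02,
        3.11547483e-02, -5.10021073e-05]), 'eef_pos': array([ 0.21565128, -0.53229331,  0.2234311 ]), 'ee_rot': array([ 9.81550264e-01,  1.91201626e-01, -3.81670881e-05, -1.00841664e-03]), 'ft_force': array([-0.01331973,  0.08609634, -0.30487983]), 'moment': array([ 0.01894154, -0.01654946,  0.03961008]), 'grip_width': 0.09401785671656102}
```

View pics/top0.png

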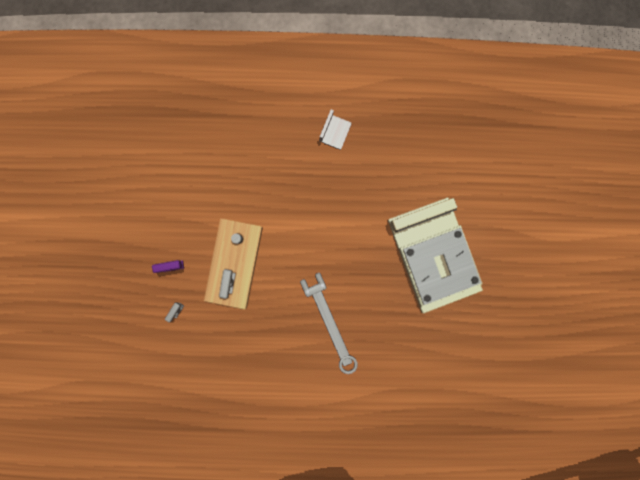

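View pics/side0.png

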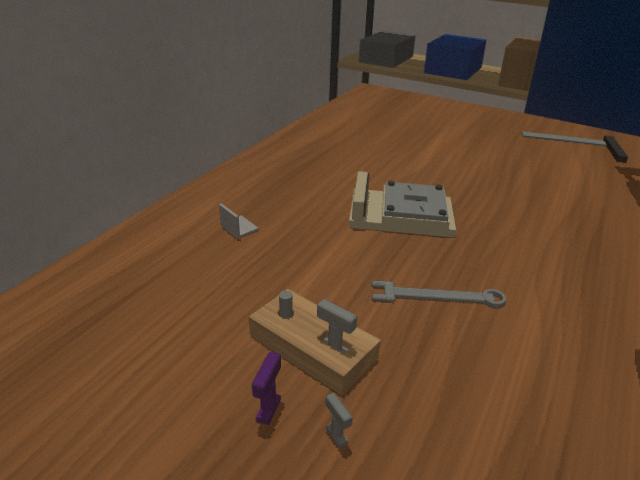

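```bash
cat > h.py <<'E'
import numpy as np,cv2
from workcell import *
def K(c):
    f=240/np.tan(np.radians(c["vfov"]/2)); return np.array([[f,0,c["cx"]],[0,f,c["cy"]],[0,0,1]])
def ray(n,uv):
    c=camera_info(n); u=cv2.undistortPoints(np.array(uv,float).reshape(-1,1,2),K(c),c["dist"]).reshape(-1,2)
    R=np.array(c["R"]);t=np.array(c["t"]); d=np.c_[u,np.ones(len(u))]@R; return -R.T@t,d
def onz(n,uv,z):
    o,d=ray(n,uv); s=(z-o[2])/d[:,2]; return o+d*s[:,None]
def cloud(n,d):
    v,u=np.mgrid[0:480,0:640]; o,r=ray(n,np.c_[u.ravel(),v.ravel()]); return (o+r*d.ravel()[:,None]).reshape(480,640,3)
def proj(n,X):
    c=camera_info(n); r,_=cv2.Rodrigues(np.array(c["R"])); return cv2.projectPoints(np.array(X,float).reshape(-1,1,3),r,np.array(c["t"]),K(c),c["dist"])[0].reshape(-1,2)
def crop(p,x0,y0,x1,y1,k,fn): cv2.imwrite(fn,cv2.resize(p[y0:y1,x0:x1,::-1],None,fx=k,fy=k,interpolation=cv2.INTER_CUBIC))
E
python3 - <<'E'
from h import *
t=np.load("top0.npz");s=np.load("side0.npz")
crop(t["p"],140,205,280,325,5,"pics/c1.png"); crop(t["p"],380,190,500,320,4.6,"pics/c2.png")
crop(s["p"],230,270,390,390,5,"pics/c3.png"); crop(s["p"],340,160,470,250,6,"pics/c4.png")
C=cloud("top",t["d"]); print(np.median((t["d"]>0)))
for u,v in [(227,284),(228,275),(226,293),(236,239),(215,280),(430,260),(450,275),(443,265),(190,350),(300,200),(425,213),(174,312),(167,267)]: print(u,v,C[v,u].round(4))
E
```

```text
1.0
227 284 [0.5004 0.2177 0.078 ]
228 275 [0.5146 0.2164 0.0783]
226 293 [0.4861 0.219  0.0769]
236 239 [0.5725 0.2079 0.0558]
215 280 [0.5044 0.244  0.0292]
430 260 [ 0.5459 -0.1128  0.0348]
450 275 [ 0.5216 -0.1469  0.0362]
443 265 [ 0.5379 -0.1399  0.0132]
190 350 [3.827e-01 2.881e-01 1.000e-04]
300 200 [0.6436 0.1066 0.0019]
425 213 [ 0.6229 -0.0997  0.0522]
174 312 [0.4512 0.307  0.048 ]
167 267 [0.5244 0.3175 0.0619]
```

View pics/c1.png

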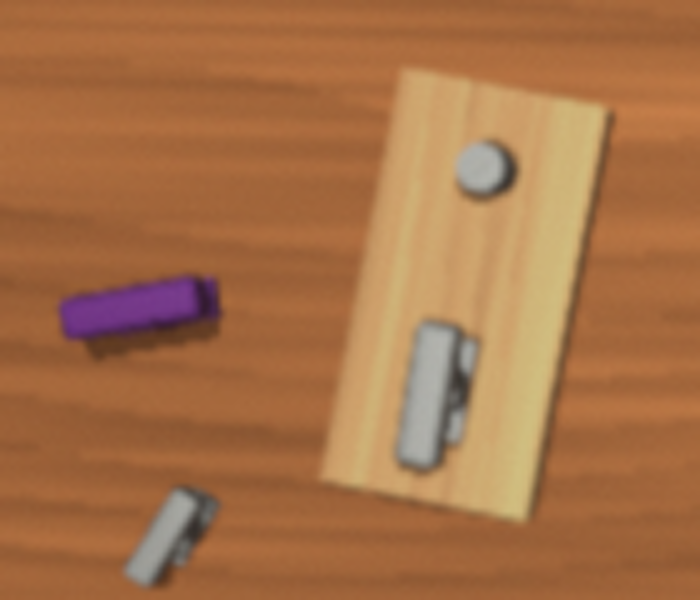

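View pics/c2.png

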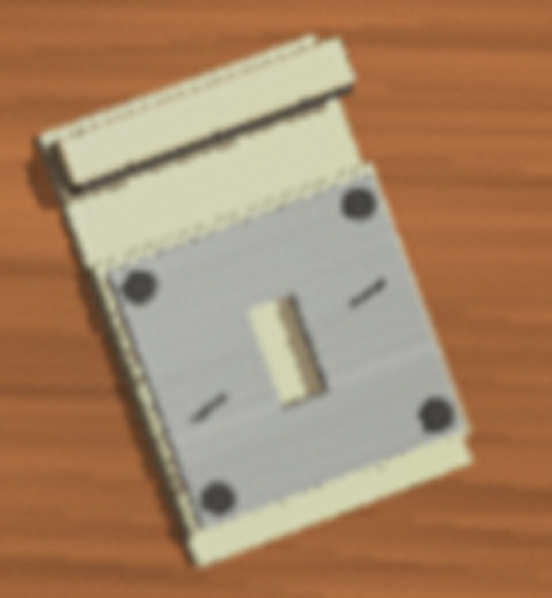

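View pics/c3.png

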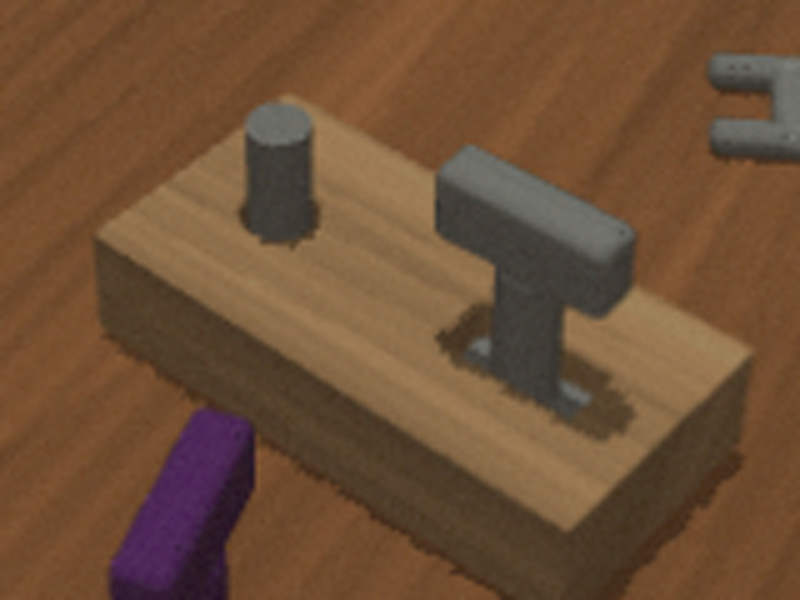

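View pics/c4.png

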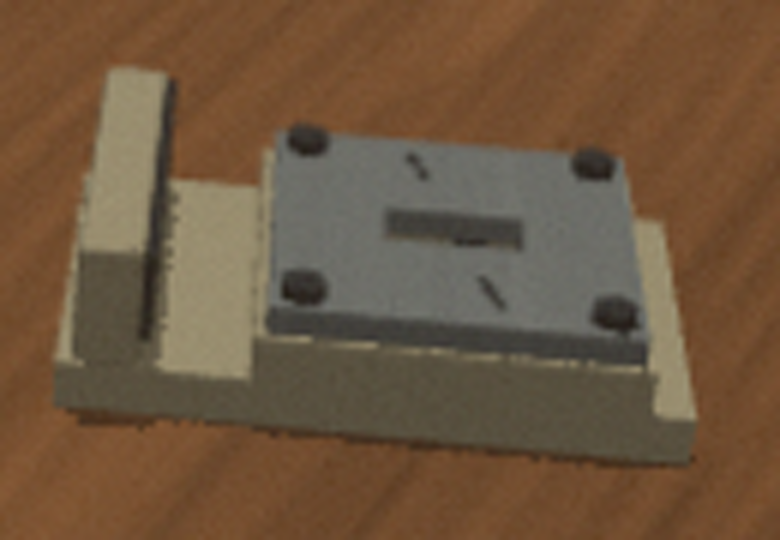

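```bash
python3 - <<'E'
from h import *
t=np.load("top0.npz");p=t["p"];C=cloud("top",t["d"])
def rect(name,m,z):
    n,l,s,c=cv2.connectedComponentsWithStats(m.astype(np.uint8),connectivity=4)
    i=1+np.argmax(s[1:,4]); v,u=np.where(l==i)
    W=onz("top",np.c_[u,v],z)[:,:2]
    (cx,cy),(w,h),a=cv2.minAreaRect((W*1000).astype(np.float32))
    b=cv2.boxPoints(((cx,cy),(w,h),a)); 
    e=b[1]-b[0] if np.linalg.norm(b[1]-b[0])>np.linalg.norm(b[2]-b[1]) else b[2]-b[1]
    ev,V=np.linalg.eigh(np.cov(W.T)); d=V[:,1]
    print(name,s[i],"ctr",(cx,cy),"mean",W.mean(0)*1000,"size",w,h,"ang",np.degrees(np.arctan2(e[1],e[0])),"pca",np.degrees(np.arctan2(d[1],d[0])), "Zmed",np.median(C[v,u,2]))
v,u=np.mgrid[0:480,0:640]
def box(a,b,c,d): return (u>=a)&(u<c)&(v>=b)&(v<d)
rect("bar",box(205,260,245,305)&(C[...,2]>0.068),0.078)
rect("dowel",box(225,228,250,250)&(C[...,2]>0.046),0.057)
hsv=cv2.cvtColor(p,cv2.COLOR_RGB2HSV)
rect("block",box(195,210,270,315)&(C[...,2]>0.022)&(C[...,2]<0.035),0.030)
S=hsv[...,1]
print(S[265,440:460],S[280,450:456])
print(p[265,430:460].tolist())
pl=box(395,220,490,312)&(C[...,2]>0.0315)&(C[...,2]<0.042)
grey=S<40
rect("plate",box(395,220,490,312)&grey&(C[...,2]>0.030),0.035)
rect("slot",box(430,250,455,282)&((C[...,2]<0.028)),0.035)
rect("slotc",box(430,250,455,282)&((S>=40)|(C[...,2]<0.028)),0.035)
dark=(p.max(2)<120)
for nm,bx in(("l1",(418,270,432,285)),("l2",(453,248,466,259))): rect(nm,box(*bx)&dark,0.035)
E
```

```text
bar [219 270  13  28 250] ctr (501.15777587890625, 221.32601928710938) mean [501.70010646 221.11062302] size 14.873743057250977 44.16262435913086 ang -8.770628 pca 172.2780562537565 Zmed 0.07685837995668632
dowel [231 234  10  10  80] ctr (573.22900390625, 208.63723754882812) mean [573.53394007 208.5029474 ] size 14.557835578918457 14.594856262207031 ang -88.579445 pca 59.10622539145748 Zmed 0.056196830293136046
block [ 204  219   58   90 3093] ctr (532.7552490234375, 215.840576171875) mean [535.05654367 214.74089348] size 71.26248931884766 138.95225524902344 ang -9.966465 pca 171.07237461431538 Zmed 0.02931693459234741
[40 39 44 58 67 71 65 33 10  9  9  7  9  7  9  7  7  9  7  7] [8 8 6 8 8 8]
[[172, 174, 169], [171, 173, 168], [171, 173, 168], [170, 172, 167], [168, 171, 166], [173, 175, 167], [188, 190, 172], [203, 205, 176], [210, 212, 180], [210, 212, 179], [210, 212, 179], [208, 209, 177], [190, 189, 157], [164, 156, 127], [148, 137, 109], [143, 129, 103], [126, 115, 94], [115, 111, 100], [144, 146, 140], [167, 169, 163], [170, 172, 166], [169, 171, 166], [169, 171, 165], [169,
[... 470 characters left out ...]
143555 ang 22.608408 pca -157.0361961070929 Zmed 0.013275856939875874
slotc [434 254  17  24 226] ctr (536.6392822265625, -132.53451538085938) mean [ 536.83044222 -132.57832225] size 36.48310089111328 17.46506690979004 ang 21.894466 pca -157.0308126538058 Zmed 0.013453098561654775
l1 [423 279   2   2   3] ctr (512.7922973632812, -102.84454345703125) mean [ 512.93392058 -102.70681856] size 1.1846721172332764 2.368541717529297 ang -44.27674 pca 135.3453354041254 Zmed 0.035466021236592704
l2 [461 251   2   2   3] ctr (560.842041015625, -166.55287170410156) mean [ 560.98745624 -166.416866  ] size 1.1935908794403076 2.403590202331543 ang -44.534477 pca 134.88080494731233 Zmed 0.034141131961658466
```

Candidates for "the pin" in the top view are the purple pin (167,267), the small grey pin (174,312) and the grey pin in the block (227,284). The dowel is at (236,239). I choose (227,284): it is grey, larger than its grey twin, stands in the pocket, and its top is at 78 mm as it should be. The crop confirms this. The dark lines on the plate are at about -53°, which is 75° clockwise of the slot at 22°. Next I cross-check with the side view and the screws.

```bash
cat >> h.py <<'E'
def delta(x,y,z,ang=None,ob=None):
    ob=ob or get_obs(); from scipy.spatial.transform import Rotation as Ro
    R=Ro.from_quat(ob["ee_rot"]).as_matrix(); d=R.T@(np.array([x,y,z])-ob["eef_pos"])*100
    a=np.arctan2(R[1,0],R[0,0]); sp=None if ang is None else (a-np.radians(ang)+np.pi)%(2*np.pi)-np.pi
    print("now",ob["eef_pos"].round(4),"ang",np.degrees(a).round(2),"z-axis",R[:,2].round(4)); print("tx ty tz",d.round(3),"spin",sp)
E
python3 - <<'E'
from h import *
t=np.load("top0.npz");p=t["p"];s=np.load("side0.npz");q=s["p"]
v,u=np.mgrid[0:480,0:640]
def comps(nm,im,x0,y0,x1,y1,thr,z,mn=10):
    k=6; c=cv2.resize(im[y0:y1,x0:x1],None,fx=k,fy=k,interpolation=cv2.INTER_CUBIC).max(2)<thr
    n,l,st,ce=cv2.connectedComponentsWithStats(c.astype(np.uint8))
    out=[]
    for i in range(1,n):
        if st[i,4]>mn*36:
            uv=(ce[i]+.5)/k-.5+[x0,y0]; W=onz(nm,[uv],z)[0]; out.append(W[:2]); print(nm,uv.round(1),st[i,4]/36,(W*1000).round(1))
    return np.array(out)
print("screws");comps("top",p,400,225,485,308,90,0.038); 
comps("side",q,380,175,452,222,60,0.039)
S=cv2.cvtColor(q,cv2.COLOR_RGB2HSV)[...,1]
# side slot corners from crop c4 (x6, offset 340,160)
for n,uv in {"slot":[(386,210),(523,218),(523,248),(386,238)]}.items():
    W=onz("side",[(a/6-.08*0+340,b/6+160) for a,b in uv],.035)*1000; print(W.round(1),W.mean(0))
# bar top corners in side from c3 (x5 offset 230,270)
W=onz("side",[(a/5+230,b/5+270) for a,b in [(437,178),(470,147),(635,232),(603,265)]],.078)*1000;print(W.round(1),W.mean(0))
print("PICK");delta(.5013,.2212,.2,-9)
E
```

```text
screws
top [457.4 233.9] 27.72222222222222 [ 590.6 -158.    38. ]
top [409.7 251.9] 27.805555555555557 [558.6 -77.8  38. ]
top [409.5 279.5] 93.66666666666667 [512.8 -78.4  38. ]
top [474.3 279.8] 31.555555555555557 [ 514.3 -187.9   38. ]
top [426.9 298. ] 27.02777777777778 [ 482.7 -108.1   38. ]
side [390.8 183.4] 18.63888888888889 [ 588.5 -152.6   39. ]
side [438.5 187.4] 20.944444444444443 [ 512.9 -182.5   39. ]
side [390.  207.8] 27.166666666666668 [557.4 -73.4  39. ]
side [442.2 212.3] 27.86111111111111 [ 481.6 -103.7   39. ]
[[ 555.6 -132.6   35. ]
 [ 521.1 -148.7   35. ]
 [ 515.5 -132.2   35. ]
 [ 549.8 -117.5   35. ]] [ 535.49890488 -132.75997169   35.        ]
[[521.2 228.4  78. ]
 [520.  215.8  78. ]
 [477.2 222.   78. ]
 [478.5 234.4  78. ]] [499.22357119 225.15873934  78.        ]
PICK
now [ 0.2157 -0.5323  0.2234] ang 22.05 z-axis [-5.e-04  2.e-03 -1.e+00]
tx ty tz [ 54.758 -59.113   2.478] spin 0.5418519467606431
```

Request:
drive_tool(
  deltas=[
    {"tx":54.8,"ty":-59.1,"tz":2.5,"spin":0.542},
    {"tx":54.8,"ty":-59.1,"tz":2.5,"spin":0.542},
    {"tx":54.8,"ty":-59.1,"tz":2.5,"spin":0.542},
    {"tx":54.8,"ty":-59.1,"tz":2.5,"spin":0.542},
    {"tx":54.8,"ty":-59.1,"tz":2.5,"spin":0.542},
    {"tx":54.8,"ty":-59.1,"tz":2.5,"spin":0.542},
    {"tx":54.8,"ty":-59.1,"tz":2.5,"spin":0.542},
    {"tx":54.8,"ty":-59.1,"tz":2.5,"spin":0.542},
    {"tx":54.8,"ty":-59.1,"tz":2.5,"spin":0.542},
    {"tx":54.8,"ty":-59.1,"tz":2.5,"spin":0.542},
    {"tx":54.8,"ty":-59.1,"tz":2.5,"spin":0.542},
    {"tx":54.8,"ty":-59.1,"tz":2.5,"spin":0.542},
    {"tx":54.8,"ty":-59.1,"tz":2.5,"spin":0.542},
    {"tx":54.8,"ty":-59.1,"tz":2.5,"spin":0.542},
    {"tx":54.8,"ty":-59.1,"tz":2.5,"spin":0.542},
  ],
  claw=0.5,
)

```text
t: 1.98
eef_pos: [0.501, 0.2208, 0.199]
ee_rot: [0.997, -0.078, -0.001, -0.0]
ft_force: [0.0, 0.0, 0.3]
grip_width: 0.0473
```

```bash
python3 - <<'E'
from h import *
delta(.5013,.2212,.115,-9); print(get_obs()["q"].round(3))
E
```

```text
now [0.501  0.2208 0.199 ] ang -8.98 z-axis [-2.3e-03  9.0e-04 -1.0e+00]
tx ty tz [ 0.045 -0.041  8.4  ] spin 0.00039349450556525056
[2.560e-01 1.720e-01 1.637e+00 1.000e-03 1.335e+00 1.983e+00]
```

Request:
drive_tool(
  deltas=[
    {"tx":0.05,"ty":-0.04,"tz":5,"spin":0},
    {"tx":0.05,"ty":-0.04,"tz":9.0,"spin":0},
    {"tx":0.05,"ty":-0.04,"tz":9.0,"spin":0},
    {"tx":0.05,"ty":-0.04,"tz":9.0,"spin":0},
  ],
)

```text
t: 2.48
eef_pos: [0.5024, 0.2204, 0.1107]
ee_rot: [0.997, -0.079, -0.0, -0.001]
ft_force: [0.3, 0.6, -0.2]
grip_width: 0.0469
```

```bash
python3 - <<'E'
from h import *
delta(.5013,.2212,.068,-9)
p,d=snapshot("side"); crop(p,260,200,420,320+60,4,"pics/s1.png"); np.savez("side1.npz",p=p,d=d)
p,d=snapshot("top"); crop(p,160,205,320,325,4,"pics/t1.png")
E
```

```text
now [0.5024 0.2204 0.1107] ang -9.06 z-axis [ 0.      0.0014 -1.    ]
tx ty tz [-0.119 -0.052  4.267] spin -0.0011319465604553436
```

View pics/s1.png

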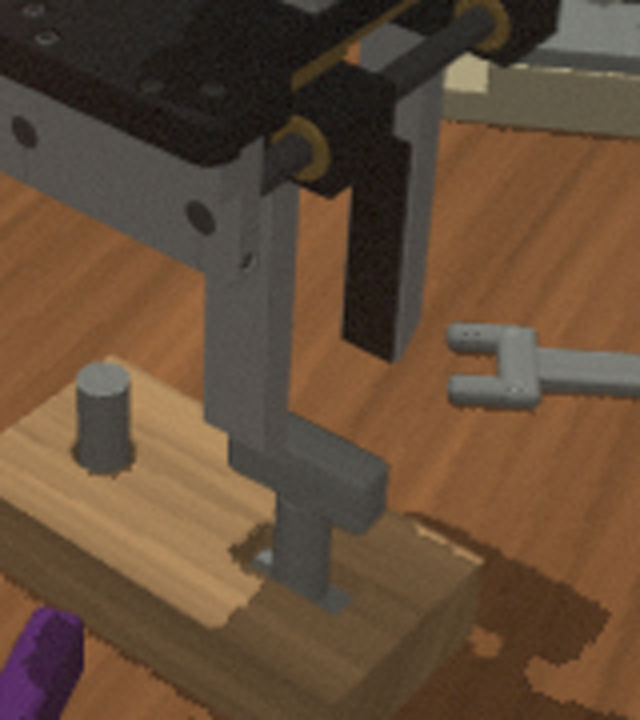

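View pics/t1.png

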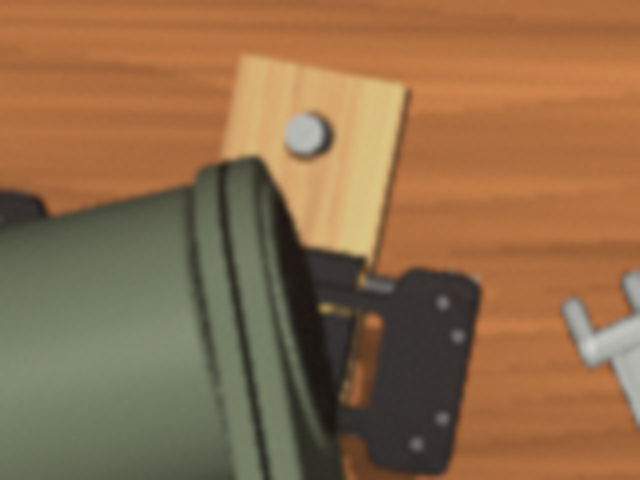

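```bash
python3 - <<'E'
from h import *
print(onz("side",[(205/4+260,420/4+200),(258/4+260,450/4+200)],.0917).round(4))
c,s=np.cos(np.radians(-9.06)),np.sin(np.radians(-9.06))
ex=np.array([c,s]);ey=np.array([s,-c]);T=np.array([.5024,.2204])
P=[np.r_[T+a*ex+b*ey,.0917] for b in(-.036,-.0235,.0235,.036) for a in(-.008,.008)]
print(np.round(P,4)); print(((proj("side",P)-[260,200])*4).round(0))
# depth pts of finger back and bar top edge
d=np.load("side1.npz")["d"]; C=cloud("side",d)
for u,v in [(225,380),(245,400),(310,450),(350,475),(250,455)]:
    print(u,v,C[int(v/4+200),int(u/4+260)].round(4))
E
```

```text
[[0.5197 0.2448 0.0917]
 [0.5024 0.2478 0.0917]]
[[0.5002 0.2572 0.0917]
 [0.516  0.2547 0.0917]
 [0.4982 0.2449 0.0917]
 [0.514  0.2423 0.0917]
 [0.4908 0.1985 0.0917]
 [0.5066 0.1959 0.0917]
 [0.4888 0.1861 0.0917]
 [0.5046 0.1836 0.0917]]
[[248. 475.]
 [198. 447.]
 [278. 449.]
 [229. 422.]
 [384. 359.]
 [335. 335.]
 [410. 337.]
 [362. 313.]]
225 380 [0.509  0.2549 0.117 ]
245 400 [0.5031 0.2552 0.1134]
310 450 [0.4982 0.227  0.0783]
350 475 [0.4857 0.2282 0.0767]
250 455 [0.5168 0.2254 0.0671]
```

```bash
python3 - <<'E'
from h import *
from scipy.spatial import cKDTree
s=np.load("side0.npz");C=cloud("side",s["d"]).reshape(-1,3)
m=(np.abs(C[:,0]-.5)<.04)&(np.abs(C[:,1]-.222)<.03)&(C[:,2]>.064)
P=C[m]; print(len(P),P.min(0),P.max(0))
top=P[P[:,2]>.0745]; 
for nm,Q in(("all",P),("top",top)):
    (c,w,a)=cv2.minAreaRect((Q[:,:2]*1000).astype(np.float32)); print(nm,len(Q),c,w,a,Q.mean(0))
# slot/plate from side depth
m=(np.abs(C[:,0]-.537)<.08)&(np.abs(C[:,1]+.132)<.08)&(np.abs(C[:,2]-.0355)<.0035); 
(c,w,a)=cv2.minAreaRect((C[m][:,:2]*1000).astype(np.float32)); print("plate",m.sum(),c,w,a,C[m].mean(0))
E
```

```text
709 [0.47757771 0.21293002 0.06400545] [0.52379714 0.23323216 0.07929633]
all 709 (500.5753479003906, 223.01097106933594) (14.4346923828125, 45.7088737487793) 81.32545471191406 [0.49900078 0.22588119 0.07383548]
top 406 (500.630615234375, 223.0024871826172) (14.43468952178955, 45.596988677978516) 81.32533264160156 [0.49972744 0.22393162 0.07721445]
plate 1826 (552.7994384765625, -127.01664733886719) (135.3852081298828, 108.98919677734375) 21.08956527709961 [ 0.53510608 -0.12786417  0.03522909]
```

Request:
drive_tool(
  deltas=[
    {"tx":-0.15,"ty":-0.11,"tz":1.0},
    {"tx":-0.15,"ty":-0.11,"tz":2.2},
    {"tx":-0.15,"ty":-0.11,"tz":3.4},
    {"tx":-0.15,"ty":-0.11,"tz":4.27},
    {"tx":-0.15,"ty":-0.11,"tz":4.27},
    {"tx":-0.15,"ty":-0.11,"tz":4.27},
  ],
)

```text
invalid input
```

```bash
python3 - <<'E'
from h import *
delta(.5010,.2218,.068,-9)
p,d=snapshot("side"); crop(p,260,200,420,320+60,4,"pics/s2.png"); np.savez("side2.npz",p=p,d=d)
E
```

```text
now [0.5033 0.2211 0.1116] ang -9.02 z-axis [ 0.0023  0.0021 -1.    ]
tx ty tz [-0.242 -0.019  4.363] spin -0.0004190305638971381
```

View pics/s2.png

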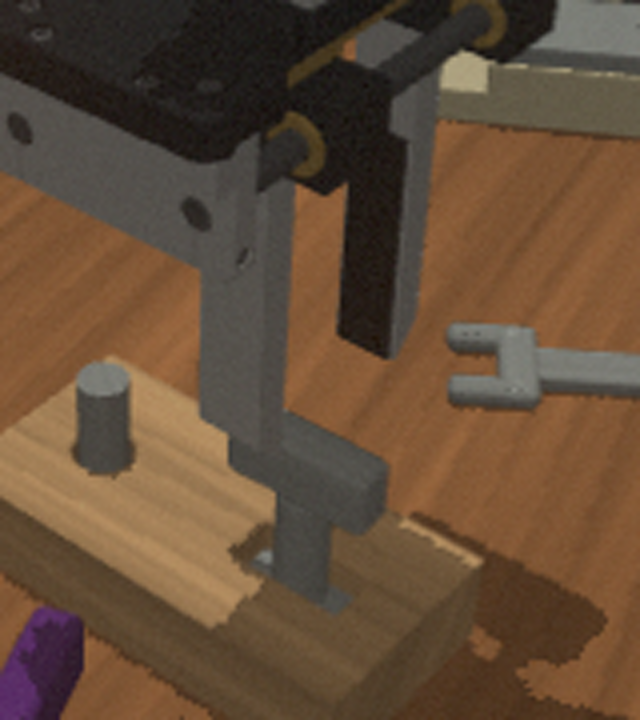

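Request:
drive_tool(
  deltas=[
    {"tx":-0.2,"ty":-0.05,"tz":1.0,"spin":0},
    {"tx":-0.2,"ty":-0.05,"tz":2.2,"spin":0},
    {"tx":-0.2,"ty":-0.05,"tz":3.4,"spin":0},
    {"tx":-0.2,"ty":-0.05,"tz":4.36,"spin":0},
    {"tx":-0.2,"ty":-0.05,"tz":4.36,"spin":0},
    {"tx":-0.2,"ty":-0.05,"tz":4.36,"spin":0},
    {"tx":-0.2,"ty":-0.05,"tz":4.36,"spin":0},
  ],
)

```text
t: 3.5
eef_pos: [0.5019, 0.2223, 0.0684]
ee_rot: [0.997, -0.079, 0.002, -0.001]
ft_force: [0.5, -0.2, -0.4]
grip_width: 0.0466
```

```bash
python3 - <<'E'
from h import *
delta(.5010,.2218,.068,-9)
p,d=snapshot("side"); crop(p,260,200,420,320+60,4,"pics/s3.png"); np.savez("side2.npz",p=p,d=d)
delta(.5010,.2218,.068,-9);print(get_obs()["ft_force"])
E
```

```text
now [0.5019 0.2223 0.0684] ang -9.01 z-axis [ 0.0033  0.0023 -1.    ]
tx ty tz [-0.078  0.064  0.042] spin -0.00014002474182639446
now [0.5018 0.2223 0.0684] ang -9.01 z-axis [ 0.0032  0.0023 -1.    ]
tx ty tz [-0.074  0.061  0.041] spin -0.00019992306396066084
[-0.15483381 -0.19640591 -0.04147878]
```

View pics/s3.png

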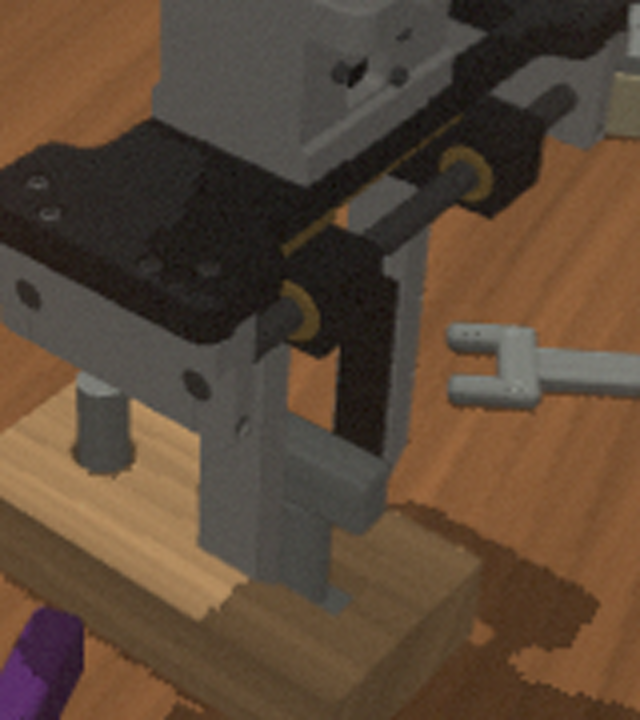

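Request:
drive_tool(
  deltas=[
    {"tx":-0.05,"ty":0,"tz":0,"spin":0},
    {"tx":-0.05,"ty":0,"tz":0,"spin":0},
    {"tx":-0.05,"ty":0,"tz":0,"spin":0},
    {"tx":-0.05,"ty":0,"tz":0,"spin":0},
    {"tx":-0.05,"ty":0,"tz":0,"spin":0},
    {"tx":-0.05,"ty":0,"tz":0,"spin":0},
  ],
  claw=1.0,
)

```text
t: 4.3
eef_pos: [0.5013, 0.2224, 0.0685]
ee_rot: [0.997, -0.079, 0.002, -0.001]
ft_force: [0.0, -0.6, 0.9]
grip_width: 0.0146
```

```bash
python3 - <<'E'
from h import *
delta(.5010,.2218,.068,-9);o=get_obs();print(o["ft_force"],o["moment"])
E
```

```text
now [0.5013 0.2224 0.0685] ang -9.01 z-axis [ 0.0033  0.0022 -1.    ]
tx ty tz [-0.026  0.06   0.048] spin -0.00011236632427324977
[ 0.00832738 -0.561157    0.8911597 ] [-0.01425509  0.01466775 -0.03953087]
```

Request:
drive_tool(
  deltas=[
    {"tx":0,"ty":0,"tz":-1,"spin":0},
    {"tx":0,"ty":0,"tz":-2,"spin":0},
    {"tx":0,"ty":0,"tz":-3.5,"spin":0},
    {"tx":0,"ty":0,"tz":-7,"spin":0},
    {"tx":0,"ty":0,"tz":-10,"spin":0},
    {"tx":0,"ty":0,"tz":-10,"spin":0},
    {"tx":0,"ty":0,"tz":-10,"spin":0},
    {"tx":0,"ty":0,"tz":-10,"spin":0},
  ],
)

```text
t: 5.3
eef_pos: [0.4997, 0.2218, 0.1666]
ee_rot: [0.997, -0.079, -0.0, -0.001]
ft_force: [0.3, -0.1, -2.1]
grip_width: 0.0149
```

```bash
python3 - <<'E'
from h import *
o=get_obs();print(o["ft_force"],o["moment"],o["grip_width"])
p,d=snapshot("side"); crop(p,260,150,420,270,5,"pics/s4.png"); np.savez("side4.npz",p=p,d=d)
crop(p,260,150,420,270,5,"pics/s4.png")
delta(.5368,-.1327,.168,21.7);print(o["q"])
E
```

```text
[ 0.27179196 -0.12489744 -2.14427031] [0.02146075 0.01741397 0.01865145] 0.014949995944707271
now [0.4998 0.2218 0.1667] ang -9.01 z-axis [-1.0e-04  1.3e-03 -1.0e+00]
tx ty tz [ 9.204 34.429 -0.18 ] spin -0.5360068341404278
[2.58568756e-01 2.01465507e-01 1.67265211e+00 1.39042855e-03
 1.26730523e+00 1.98613770e+00]
```

View pics/s4.png

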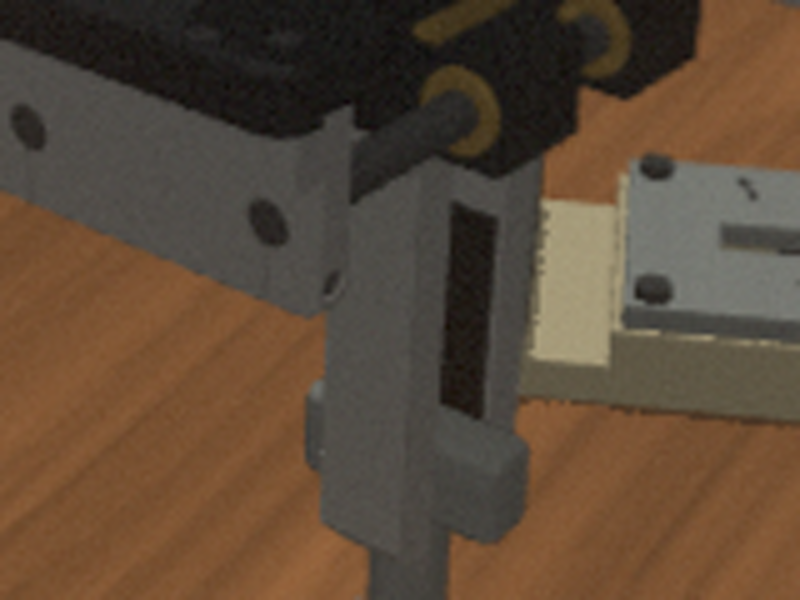

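Request:
drive_tool(
  deltas=[
    {"tx":9.2,"ty":34.4,"tz":0,"spin":-0.536},
    {"tx":9.2,"ty":34.4,"tz":0,"spin":-0.536},
    {"tx":9.2,"ty":34.4,"tz":0,"spin":-0.536},
    {"tx":9.2,"ty":34.4,"tz":0,"spin":-0.536},
    {"tx":9.2,"ty":34.4,"tz":0,"spin":-0.536},
    {"tx":9.2,"ty":34.4,"tz":0,"spin":-0.536},
    {"tx":9.2,"ty":34.4,"tz":0,"spin":-0.536},
    {"tx":9.2,"ty":34.4,"tz":0,"spin":-0.536},
    {"tx":9.2,"ty":34.4,"tz":0,"spin":-0.536},
    {"tx":9.2,"ty":34.4,"tz":0,"spin":-0.536},
  ],
)

```text
t: 6.6
eef_pos: [0.5367, -0.1309, 0.166]
ee_rot: [0.982, 0.189, -0.0, -0.001]
ft_force: [-0.2, -0.2, -1.7]
grip_width: 0.0147
```

```bash
python3 - <<'E'
from h import *
o=get_obs();print(o["ft_force"],o["moment"],o["grip_width"],o["q"])
p,d=snapshot("side"); crop(p,330,80,490,240,4,"pics/s5.png"); np.savez("side5.npz",p=p,d=d)
C=cloud("side",d)
delta(.5368,-.1327,.107,21.7)
E
```

```text
[-0.20814213 -0.17945907 -1.7112499 ] [0.02333642 0.07330882 0.02909692] 0.01473734117385728 [-3.96645368e-01  2.14668358e-01  1.65803676e+00  1.45404022e-03
  1.27000491e+00  7.92765884e-01]
now [ 0.5368 -0.131   0.1662] ang 21.82 z-axis [-2.0e-04  1.5e-03 -1.0e+00]
tx ty tz [-0.065  0.163  5.916] spin 0.002082244009766754
```

View pics/s5.png

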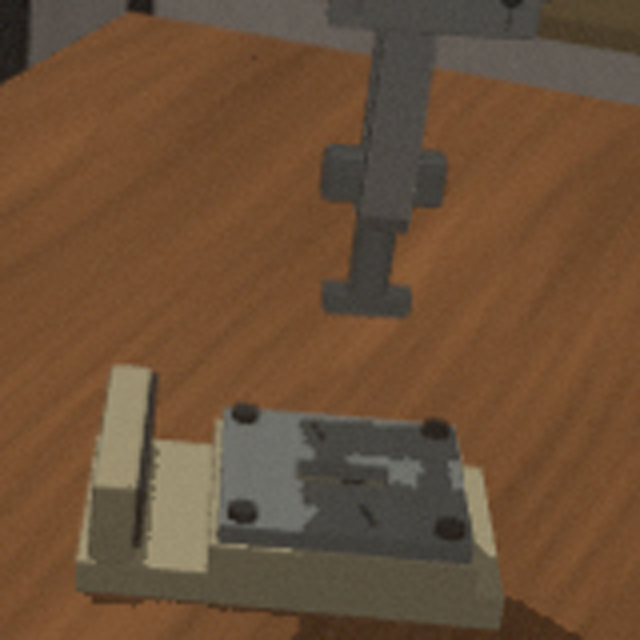

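```bash
python3 - <<'E'
from h import *
T=np.array([.5368,-.131]);a=np.radians(21.8);ex=np.array([np.cos(a),np.sin(a)]);ey=np.array([np.sin(a),-np.cos(a)])
zb=.1662-.056
for nm,z,X in(("bar",zb+.056,.023),("foot low",zb+.001,.0155),("foot",zb+.0045,.017)):
    for s in(-1,1): print(nm,s,((proj("side",[np.r_[T+s*X*ex-ey*.007,z]])-[330,80])*4).round(0))
print("slot", ((proj("side",[np.r_[.5368,-.1327,.035],np.r_[.5368,-.1327,.07]])-[330,80])*4).round(0))
d=np.load("side5.npz")["d"];C=cloud("side",d)
P=C.reshape(-1,3)
m=(np.abs(P[:,0]-.537)<.05)&(np.abs(P[:,1]+.131)<.06)
Q=P[m]; L=np.c_[(Q[:,:2]-T)@ex,(Q[:,:2]-T)@ey,Q[:,2]-zb]
for lo,hi in((-3,12),(12,30),(30,37),(40,70)):
    k=(L[:,2]*1000>lo)&(L[:,2]*1000<hi); l=L[k]*1000
    print(lo,hi,k.sum(),np.percentile(l,[2,50,98],axis=0).round(1).tolist())
E
```

```text
bar -1 [[444. 183.]]
bar 1 [[321. 173.]]
foot low -1 [[403. 315.]]
foot low 1 [[324. 308.]]
foot -1 [[409. 307.]]
foot 1 [[321. 300.]]
slot [[340. 471.]
 [351. 396.]]
-3 12 175 [[-16.8, -9.7, -1.0], [-0.4, -6.7, 6.6], [17.3, 5.5, 11.1]]
12 30 115 [[-7.3, -10.0, 12.8], [1.2, -7.4, 21.2], [7.8, -1.5, 29.9]]
30 37 33 [[-7.8, -11.2, 30.2], [-0.2, -7.8, 32.6], [7.4, -4.3, 36.8]]
40 70 508 [[-22.0, -21.9, 42.4], [1.6, -9.4, 57.2], [22.6, 4.3, 68.7]]
```

Request:
drive_tool(
  deltas=[
    {"tx":-0.06,"ty":0.16,"tz":2,"spin":0.002},
    {"tx":-0.06,"ty":0.16,"tz":4.5,"spin":0.002},
    {"tx":-0.06,"ty":0.16,"tz":6.5,"spin":0.002},
    {"tx":-0.06,"ty":0.16,"tz":6.8,"spin":0.002},
    {"tx":-0.06,"ty":0.16,"tz":6.8,"spin":0.002},
    {"tx":-0.06,"ty":0.16,"tz":6.8,"spin":0.002},
    {"tx":-0.06,"ty":0.16,"tz":6.8,"spin":0.002},
  ],
)

```text
t: 7.52
eef_pos: [0.5376, -0.1329, 0.0992]
ee_rot: [0.982, 0.188, 0.001, -0.0]
ft_force: [0.5, -0.1, -2.6]
grip_width: 0.0146
```

```bash
python3 - <<'E'
from h import *
o=get_obs();print(o["ft_force"],o["moment"],o["grip_width"])
p,d=snapshot("side"); crop(p,360,140,460,240,6,"pics/s6.png"); np.savez("side6.npz",p=p,d=d)
delta(.5368,-.1327,.09,21.7)
p,d=snapshot("top"); crop(p,380,190,500,320,4.6,"pics/t6.png"); np.savez("top6.npz",p=p,d=d)
E
```

```text
[ 0.52181125 -0.05429504 -2.62714016] [-0.06803536  0.03365087 -0.00331168] 0.014631171678164311
now [ 0.5374 -0.1329  0.099 ] ang 21.71 z-axis [ 1.2e-03  9.0e-04 -1.0e+00]
tx ty tz [-0.049 -0.036  0.9  ] spin 9.770999740688069e-05
```

View pics/s6.png

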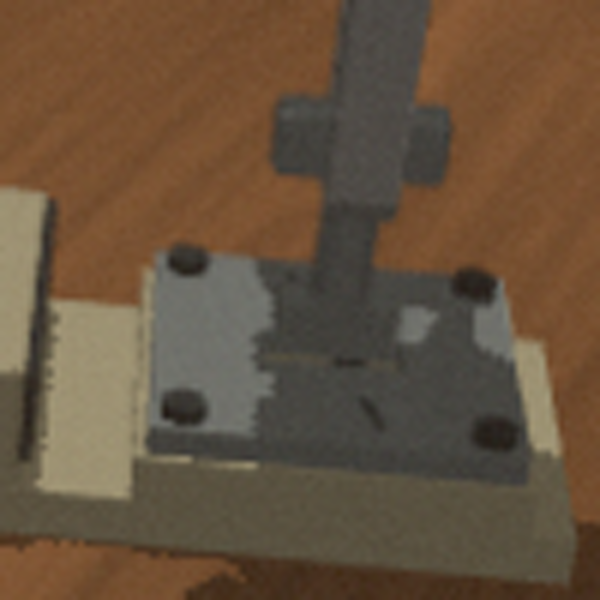

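View pics/t6.png

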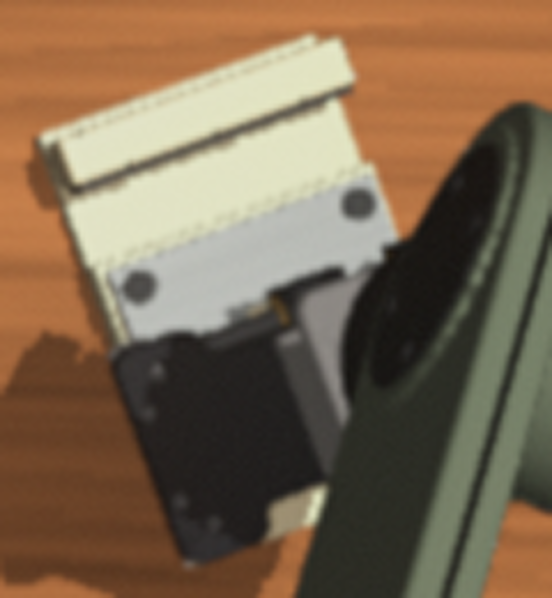

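Request:
drive_tool(
  deltas=[
    {"tx":-0.05,"ty":-0.03,"tz":0.3,"spin":0},
    {"tx":-0.05,"ty":-0.03,"tz":0.6,"spin":0},
    {"tx":-0.05,"ty":-0.03,"tz":0.85,"spin":0},
    {"tx":-0.05,"ty":-0.03,"tz":1.05,"spin":0},
    {"tx":-0.05,"ty":-0.03,"tz":1.05,"spin":0},
  ],
)

```text
t: 8.25
eef_pos: [0.5364, -0.1326, 0.088]
ee_rot: [0.982, 0.188, 0.0, -0.001]
ft_force: [0.1, 0.2, -2.0]
grip_width: 0.0151
```

```bash
python3 - <<'E'
from h import *
o=get_obs();print(o["ft_force"],o["moment"],o["grip_width"])
delta(.5368,-.1327,.0715,21.7)
E
```

```text
[ 0.12423107  0.19174586 -2.00225176] [ 0.01269454  0.00423515 -0.08159566] 0.015146114668398417
now [ 0.5364 -0.1326  0.088 ] ang 21.7 z-axis [ 3.0e-04  1.3e-03 -1.0e+00]
tx ty tz [0.029 0.021 1.649] spin 7.365293294325781e-05
```

Request:
drive_tool(
  deltas=[
    {"tx":0.02,"ty":0,"tz":0.3,"spin":0},
    {"tx":0.02,"ty":0,"tz":0.6,"spin":0},
    {"tx":0.02,"ty":0,"tz":0.9,"spin":0},
    {"tx":0.02,"ty":0,"tz":1.2,"spin":0},
    {"tx":0.02,"ty":0,"tz":1.5,"spin":0},
    {"tx":0.02,"ty":0,"tz":1.6,"spin":0},
    {"tx":0.02,"ty":0,"tz":1.6,"spin":0},
  ],
)

```text
t: 9.12
eef_pos: [0.5366, -0.1326, 0.0719]
ee_rot: [0.982, 0.188, 0.0, -0.001]
ft_force: [-1.3, 0.4, -1.4]
grip_width: 0.0149
```

```bash
python3 - <<'E'
from h import *
o=get_obs();print(o["ft_force"],o["moment"],o["grip_width"])
delta(.5368,-.1327,.07,21.7)
E
```

```text
[-1.28147154  0.41862776 -1.44973578] [-0.05521501 -0.00595014 -0.00422113] 0.014882499425968063
now [ 0.5366 -0.1326  0.0719] ang 21.7 z-axis [ 2.0e-04  1.2e-03 -1.0e+00]
tx ty tz [0.011 0.016 0.191] spin 6.946360879611646e-05
```

Request:
drive_tool(
  deltas=[
    {"tx":0,"ty":0,"tz":0.06,"spin":0},
    {"tx":0,"ty":0,"tz":0.12,"spin":0},
    {"tx":0,"ty":0,"tz":0.18,"spin":0},
    {"tx":0,"ty":0,"tz":0.18,"spin":0},
  ],
)

```text
t: 9.62
eef_pos: [0.5367, -0.1327, 0.0705]
ee_rot: [0.982, 0.188, 0.0, -0.001]
ft_force: [-1.2, -0.1, 1.9]
grip_width: 0.0149
```

```bash
python3 - <<'E'
from h import *
o=get_obs();print(o["ft_force"],o["moment"],o["grip_width"])
delta(.5368,-.1327,.07,21.7)
E
```

```text
[-1.23434635 -0.11223205  1.89827168] [ 0.05112115  0.2208856  -0.00149913] 0.014908849909217568
now [ 0.5367 -0.1327  0.0705] ang 21.71 z-axis [ 4.0e-04  1.1e-03 -1.0e+00]
tx ty tz [0.005 0.007 0.05 ] spin 9.682750442596699e-05
```

Request:
drive_tool(
  deltas=[
    {"tx":0,"ty":0,"tz":-0.08,"spin":0.1},
    {"tx":0,"ty":0,"tz":-0.08,"spin":0.2},
    {"tx":0,"ty":0,"tz":-0.08,"spin":0.3},
    {"tx":0,"ty":0,"tz":-0.08,"spin":0.4},
    {"tx":0,"ty":0,"tz":-0.08,"spin":0.5},
    {"tx":0,"ty":0,"tz":-0.08,"spin":0.5},
  ],
)

```text
t: 10.38
eef_pos: [0.5366, -0.1325, 0.071]
ee_rot: [0.998, -0.06, 0.0, -0.001]
ft_force: [1.2, -0.9, -2.0]
grip_width: 0.0143
```

```bash
python3 - <<'E'
from h import *
o=get_obs();print(o["ft_force"],o["moment"],o["grip_width"])
delta(.5367,-.1327,.071,-53)
E
```

```text
[ 1.16438943 -0.86023    -1.98129961] [ 0.04573132  0.02412125 -0.03009546] 0.014294352589783725
now [ 0.5366 -0.1325  0.071 ] ang -6.88 z-axis [ 2.0e-04  1.4e-03 -1.0e+00]
tx ty tz [0.012 0.017 0.004] spin 0.8050157414798718
```

Request:
drive_tool(
  deltas=[
    {"tx":0,"ty":0,"tz":0,"spin":0.1},
    {"tx":0,"ty":0,"tz":0,"spin":0.2},
    {"tx":0,"ty":0,"tz":0,"spin":0.3},
    {"tx":0,"ty":0,"tz":0,"spin":0.4},
    {"tx":0,"ty":0,"tz":0,"spin":0.5},
    {"tx":0,"ty":0,"tz":0,"spin":0.58},
    {"tx":0,"ty":0,"tz":0,"spin":0.58},
  ],
)

```text
t: 11.25
eef_pos: [0.5365, -0.1324, 0.0709]
ee_rot: [0.94, -0.342, -0.0, -0.001]
ft_force: [0.7, -0.2, -2.9]
grip_width: 0.0147
```

```bash
python3 - <<'E'
from h import *
o=get_obs();print(o["ft_force"],o["moment"],o["grip_width"],o["effort"][5])
delta(.5367,-.1327,.071,-53)
E
```

```text
[ 0.65570945 -0.22784011 -2.91907637] [ 0.10021907 -0.02536794  0.02641195] 0.014665566301911855 0.1580234756693244
now [ 0.5365 -0.1324  0.0709] ang -39.98 z-axis [-1.0e-04  1.5e-03 -1.0e+00]
tx ty tz [ 0.034  0.008 -0.013] spin 0.22728988500354008
```

Request:
drive_tool(
  deltas=[
    {"tx":0.02,"ty":0,"tz":0,"spin":0.05},
    {"tx":0.02,"ty":0,"tz":0,"spin":0.1},
    {"tx":0.02,"ty":0,"tz":0,"spin":0.14},
    {"tx":0.02,"ty":0,"tz":0,"spin":0.14},
  ],
)

```text
t: 11.75
eef_pos: [0.5366, -0.1325, 0.0708]
ee_rot: [0.914, -0.406, -0.0, -0.001]
ft_force: [-0.5, -0.1, -1.9]
grip_width: 0.0148
```

```bash
python3 - <<'E'
from h import *
o=get_obs();print(o["ft_force"],o["moment"],o["grip_width"],o["effort"][5])
delta(.5367,-.1327,.071,-53)
E
```

```text
[-0.5441205  -0.13158749 -1.85441951] [ 0.02628628 -0.00350842 -0.08310605] 0.014791713515556514 0.07245081709697843
now [ 0.5366 -0.1325  0.0708] ang -47.87 z-axis [-2.0e-04  1.6e-03 -1.0e+00]
tx ty tz [ 0.022  0.005 -0.022] spin 0.08953570392282195
```

Request:
drive_tool(
  deltas=[
    {"tx":0,"ty":0,"tz":0,"spin":0.03},
    {"tx":0,"ty":0,"tz":0,"spin":0.06},
    {"tx":0,"ty":0,"tz":0,"spin":0.08},
    {"tx":0,"ty":0,"tz":0,"spin":0.08},
  ],
)

```text
t: 12.25
eef_pos: [0.5368, -0.1325, 0.0708]
ee_rot: [0.897, -0.442, -0.0, -0.001]
ft_force: [-0.1, -0.0, -2.2]
grip_width: 0.0147
```

```bash
python3 - <<'E'
from h import *
o=get_obs();print(o["ft_force"],o["moment"],o["grip_width"],o["effort"][5])
delta(.5367,-.1327,.071,-53)
E
```

```text
[-0.14759986 -0.02885511 -2.21919166] [ 0.15869624 -0.10961999 -0.00979847] 0.014663973389600272 0.05126229487359524
now [ 0.5368 -0.1325  0.0708] ang -52.46 z-axis [ 3.0e-04  1.7e-03 -1.0e+00]
tx ty tz [ 0.01   0.019 -0.015] spin 0.009508154354676002
```

Request:
drive_tool(
  deltas=[
    {"tx":0,"ty":0,"tz":0,"spin":0.03},
    {"tx":0,"ty":0,"tz":0,"spin":0.06},
    {"tx":0,"ty":0,"tz":0,"spin":0.06},
    {"tx":0,"ty":0,"tz":0,"spin":0.06},
  ],
)

```text
t: 12.75
eef_pos: [0.537, -0.1324, 0.0709]
ee_rot: [0.883, -0.469, -0.0, -0.001]
ft_force: [2.1, 1.0, -2.4]
grip_width: 0.0146
```

```bash
python3 - <<'E'
from h import *
o=get_obs();print(o["ft_force"],o["moment"],o["grip_width"],o["effort"][5])
delta(.5367,-.1327,.071,-53)
E
```

```text
[ 2.11189167  0.95054298 -2.44153272] [ 0.31474479 -0.39980474  0.09368728] 0.01462694304240986 0.10091193951666355
now [ 0.537  -0.1324  0.0709] ang -55.89 z-axis [ 8.0e-04  1.8e-03 -1.0e+00]
tx ty tz [ 0.007  0.044 -0.01 ] spin -0.050371546218138
```

Request:
drive_tool(
  deltas=[
    {"tx":0,"ty":0.02,"tz":0,"spin":0.03},
    {"tx":0,"ty":0.02,"tz":0,"spin":0.05},
    {"tx":0,"ty":0.02,"tz":0,"spin":0.05},
    {"tx":0,"ty":0.02,"tz":0,"spin":0.05},
  ],
)

```text
t: 13.25
eef_pos: [0.5371, -0.1324, 0.0709]
ee_rot: [0.871, -0.49, 0.0, -0.001]
ft_force: [2.0, 1.2, -3.0]
grip_width: 0.0149
```

```bash
python3 - <<'E'
from h import *
o=get_obs();print(o["ft_force"],o["moment"],o["grip_width"],o["effort"][5])
delta(.5367,-.1327,.071,-53)
E
```

```text
[ 2.03164536  1.23918523 -3.04761434] [ 0.60006595 -0.55924588  0.38246268] 0.014903725504315344 0.3666340000927448
now [ 0.5371 -0.1324  0.0709] ang -58.74 z-axis [ 0.0012  0.0019 -1.    ]
tx ty tz [ 0.009  0.047 -0.007] spin -0.10020900728045001
```

Request:
drive_tool(
  deltas=[
    {"tx":0,"ty":0.02,"tz":0,"spin":0.03},
    {"tx":0,"ty":0.02,"tz":0,"spin":0.05},
    {"tx":0,"ty":0.02,"tz":0,"spin":0.05},
  ],
)

```text
t: 13.62
eef_pos: [0.5371, -0.1325, 0.071]
ee_rot: [0.859, -0.512, 0.0, -0.001]
ft_force: [2.9, 2.5, -4.0]
grip_width: 0.0154
```

```bash
python3 - <<'E'
from h import *
o=get_obs();print(o["ft_force"],o["moment"],o["grip_width"],o["effort"][5])
delta(.5367,-.1327,.071,-53)
p,d=snapshot("side"); crop(p,350,110,480,240,5,"pics/s7.png")
E
```

```text
[ 2.88407862  2.49563952 -4.00952997] [ 0.5772296  -0.71613527  0.48228679] 0.015369215356238416 0.5132870189845562
now [ 0.5371 -0.1325  0.071 ] ang -61.62 z-axis [ 0.0017  0.0018 -1.    ]
tx ty tz [ 0.002  0.043 -0.004] spin -0.1504086143563228
```

View pics/s7.png

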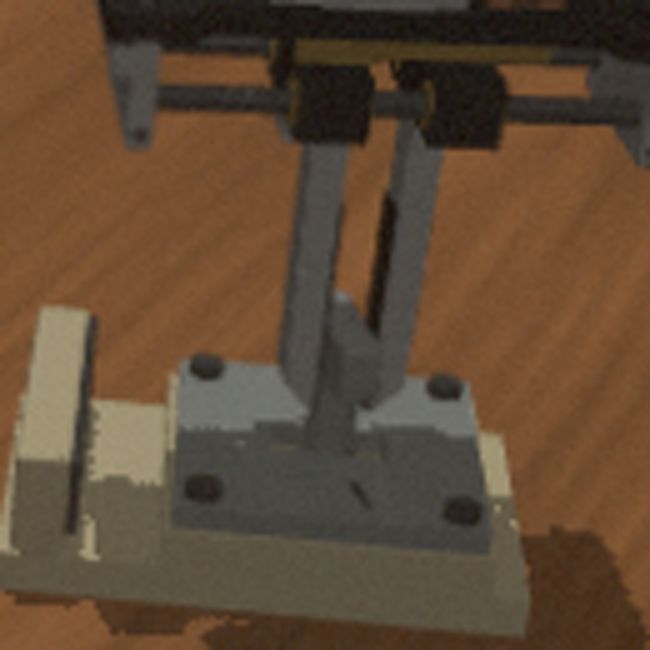

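Request:
drive_tool(
  deltas=[
    {"tx":0,"ty":0.02,"tz":-0.1,"spin":0},
    {"tx":0,"ty":0.02,"tz":-0.2,"spin":0},
    {"tx":0,"ty":0.02,"tz":-0.3,"spin":0},
    {"tx":0,"ty":0.02,"tz":-0.3,"spin":0},
  ],
)

```text
t: 14.18
eef_pos: [0.5366, -0.1322, 0.0716]
ee_rot: [0.859, -0.512, -0.0, -0.002]
ft_force: [7.4, 1.4, -15.2]
grip_width: 0.015
```

```bash
python3 - <<'E'
from h import *
o=get_obs();print(o["ft_force"],o["moment"],o["grip_width"],o["effort"][5])
delta(.5367,-.1327,.074,-53)
E
```

```text
[  7.3687259    1.35584028 -15.17239783] [ 0.39102574 -1.6980621   0.38550321] 0.014958001921999826 0.44190038926899433
now [ 0.5366 -0.1322  0.0716] ang -61.63 z-axis [ 0.0016  0.0028 -1.    ]
tx ty tz [ 0.052  0.016 -0.238] spin -0.1506875515610666
```

Request:
drive_tool(
  deltas=[
    {"tx":0.03,"ty":0,"tz":0.05,"spin":-0.02},
    {"tx":0.03,"ty":0,"tz":0.05,"spin":-0.04},
    {"tx":0.03,"ty":0,"tz":0.05,"spin":-0.04},
  ],
)

```text
t: 14.55
eef_pos: [0.5369, -0.1324, 0.0714]
ee_rot: [0.869, -0.495, 0.0, -0.002]
ft_force: [2.5, 2.9, -2.8]
grip_width: 0.0146
```

```bash
python3 - <<'E'
from h import *
o=get_obs();print(o["ft_force"],o["moment"],o["grip_width"],o["effort"][5])
delta(.5367,-.1327,.074,-53)
p,d=snapshot("side"); crop(p,350,110,480,240,5,"pics/s8.png")
E
```

```text
[ 2.45327029  2.90034401 -2.8082378 ] [ 0.77961194 -0.65782294  0.17059416] 0.014612471182542537 0.13431255239993334
now [ 0.5369 -0.1324  0.0714] ang -59.37 z-axis [ 0.002  0.003 -1.   ]
tx ty tz [ 0.021  0.029 -0.262] spin -0.1112391334611873
```

View pics/s8.png

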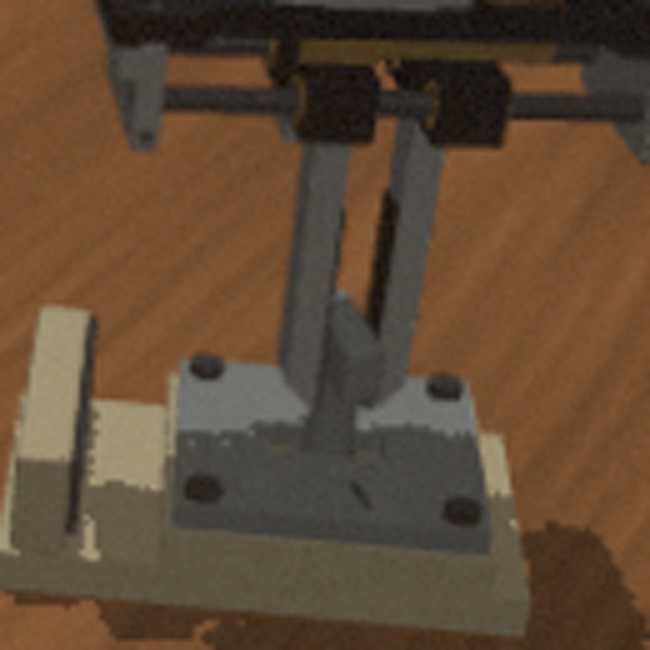

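Request:
drive_tool(
  deltas=[
    {"tx":0,"ty":-0.03,"tz":0.02,"spin":-0.015},
    {"tx":0,"ty":-0.05,"tz":0.02,"spin":-0.025},
    {"tx":0,"ty":-0.05,"tz":0.02,"spin":-0.025},
  ],
)

```text
t: 14.98
eef_pos: [0.537, -0.1323, 0.0712]
ee_rot: [0.875, -0.484, -0.0, -0.001]
ft_force: [0.5, 0.6, 0.2]
grip_width: 0.0147
```

```bash
python3 - <<'E'
from h import *
o=get_obs();print(o["ft_force"],o["moment"],o["grip_width"],o["effort"][5])
delta(.5367,-.1327,.074,-53)
E
```

```text
[0.48468652 0.58504295 0.16863572] [ 0.45929957 -0.29200678  0.01059385] 0.014725895571210871 0.004061956278746948
now [ 0.537  -0.1323  0.0712] ang -57.94 z-axis [ 0.0014  0.0026 -1.    ]
tx ty tz [ 0.019  0.044 -0.282] spin -0.08628041606262293
```

Request:
drive_tool(
  deltas=[
    {"tx":0,"ty":0,"tz":-0.08,"spin":0},
    {"tx":0,"ty":0,"tz":-0.16,"spin":0},
    {"tx":0,"ty":0,"tz":-0.24,"spin":0},
    {"tx":0,"ty":0,"tz":-0.24,"spin":0},
  ],
)

```text
t: 15.48
eef_pos: [0.5368, -0.1323, 0.0735]
ee_rot: [0.875, -0.484, -0.0, -0.001]
ft_force: [2.4, 1.2, -3.7]
grip_width: 0.0151
```

```bash
python3 - <<'E'
from h import *
o=get_obs();print(o["ft_force"],o["moment"],o["grip_width"],o["effort"][5])
delta(.5367,-.1327,.074,-53)
E
```

```text
[ 2.43274782  1.22575408 -3.68038026] [ 0.50502304 -0.40705583  0.07065193] 0.0151155252473171 0.038263213355094194
now [ 0.5368 -0.1323  0.0735] ang -57.94 z-axis [ 0.0011  0.0026 -1.    ]
tx ty tz [ 0.025  0.032 -0.047] spin -0.08624407043310534
```

Request:
drive_tool(
  deltas=[
    {"tx":0,"ty":0,"tz":-0.08,"spin":0},
    {"tx":0,"ty":0,"tz":-0.16,"spin":0},
    {"tx":0,"ty":0,"tz":-0.22,"spin":0},
    {"tx":0,"ty":0,"tz":-0.22,"spin":0},
  ],
)

```text
t: 15.98
eef_pos: [0.5368, -0.1323, 0.0751]
ee_rot: [0.875, -0.484, -0.0, -0.001]
ft_force: [3.5, 1.2, -10.2]
grip_width: 0.0148
```

```bash
python3 - <<'E'
from h import *
o=get_obs();print(o["ft_force"],o["moment"],o["grip_width"],o["effort"][5])
delta(.5367,-.1327,.074,-53)
E
```

```text
[  3.53233615   1.18433635 -10.15800733] [ 0.34107128 -1.09839754  0.05463858] 0.014762833489023582 0.045713932486251
now [ 0.5368 -0.1323  0.0751] ang -57.95 z-axis [ 0.001   0.0028 -1.    ]
tx ty tz [0.033 0.028 0.105] spin -0.08638492413432353
```

Request:
drive_tool(
  deltas=[
    {"tx":0,"ty":0,"tz":-0.06,"spin":0},
    {"tx":0,"ty":0,"tz":-0.1,"spin":0},
    {"tx":0,"ty":0,"tz":-0.1,"spin":0},
  ],
)

```text
t: 16.35
eef_pos: [0.5367, -0.1322, 0.0752]
ee_rot: [0.875, -0.484, -0.0, -0.002]
ft_force: [5.9, 0.7, -13.2]
grip_width: 0.0149
```

```bash
python3 - <<'E'
from h import *
o=get_obs();print(o["ft_force"],o["moment"],o["grip_width"],o["effort"][5])
delta(.5367,-.1327,.074,-53)
E
```

```text
[  5.89734847   0.69116413 -13.23470005] [ 0.23588242 -1.21846394  0.01603042] 0.014870191299788033 0.04628191119991243
now [ 0.5367 -0.1322  0.0752] ang -57.95 z-axis [ 0.001   0.0029 -1.    ]
tx ty tz [0.04  0.025 0.124] spin -0.08647422195735333
```

Request:
drive_tool(
  deltas=[
    {"tx":0.02,"ty":-0.03,"tz":-0.12,"spin":0},
    {"tx":0.02,"ty":-0.03,"tz":-0.12,"spin":0},
    {"tx":0.02,"ty":-0.03,"tz":-0.12,"spin":0},
    {"tx":0.02,"ty":-0.03,"tz":-0.12,"spin":0},
  ],
)

```text
t: 16.85
eef_pos: [0.5367, -0.1322, 0.0753]
ee_rot: [0.875, -0.485, -0.001, -0.001]
ft_force: [5.7, -0.1, -14.7]
grip_width: 0.0148
```

```bash
python3 - <<'E'
from h import *
o=get_obs();print(o["ft_force"],o["moment"],o["grip_width"],o["effort"][5])
delta(.5367,-.1327,.074,-53)
E
```

```text
[  5.7306782   -0.13368007 -14.67364705] [ 0.20161424 -1.20869052  0.09747617] 0.014806265110792608 0.047603939892724156
now [ 0.5367 -0.1322  0.0753] ang -57.96 z-axis [ 4.e-04  3.e-03 -1.e+00]
tx ty tz [0.04  0.029 0.128] spin -0.08656422503734262
```

Request:
drive_tool(
  deltas=[
    {"tx":0.02,"ty":-0.03,"tz":-0.11,"spin":0},
    {"tx":0.02,"ty":-0.03,"tz":-0.11,"spin":0},
    {"tx":0.02,"ty":-0.03,"tz":-0.11,"spin":0},
    {"tx":0.02,"ty":-0.03,"tz":-0.11,"spin":0},
    {"tx":0.02,"ty":-0.03,"tz":-0.11,"spin":0},
    {"tx":0.02,"ty":-0.03,"tz":-0.11,"spin":0},
    {"tx":0.02,"ty":-0.03,"tz":-0.11,"spin":0},
    {"tx":0.02,"ty":-0.03,"tz":-0.11,"spin":0},
    {"tx":0.02,"ty":-0.03,"tz":-0.11,"spin":0},
    {"tx":0.02,"ty":-0.03,"tz":-0.11,"spin":0},
  ],
)

```text
t: 18.1
eef_pos: [0.5368, -0.1322, 0.0753]
ee_rot: [0.875, -0.485, -0.001, -0.001]
ft_force: [5.4, 0.2, -13.7]
grip_width: 0.0149
```

```bash
python3 - <<'E'
from h import *
o=get_obs();print(o["ft_force"],o["moment"],o["grip_width"],o["effort"][5])
delta(.5367,-.1327,.0712,-53)
p,d=snapshot("side"); crop(p,350,110,480,240,5,"pics/s9.png")
E
```

```text
[  5.401767     0.22435735 -13.67725788] [ 0.15681175 -1.16445978  0.03950005] 0.01488814872689933 0.05022504134103656
now [ 0.5368 -0.1322  0.0753] ang -57.96 z-axis [-2.0e-04  3.1e-03 -1.0e+00]
tx ty tz [0.037 0.03  0.411] spin -0.08661231017663118
```

View pics/s9.png

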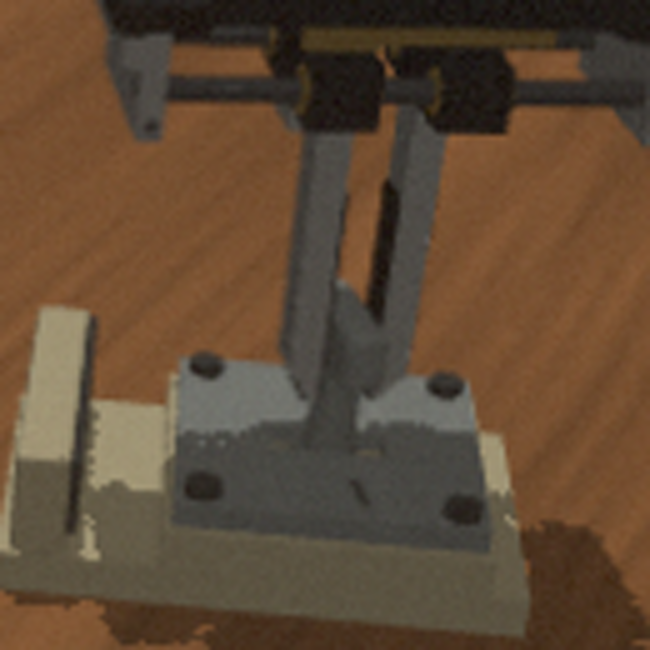

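Request:
drive_tool(
  deltas=[
    {"tx":0.02,"ty":-0.02,"tz":0.05,"spin":0},
    {"tx":0.02,"ty":-0.02,"tz":0.15,"spin":0},
    {"tx":0.02,"ty":-0.02,"tz":0.25,"spin":0},
    {"tx":0.02,"ty":-0.02,"tz":0.35,"spin":0},
    {"tx":0.02,"ty":-0.02,"tz":0.45,"spin":0},
    {"tx":0.02,"ty":-0.02,"tz":0.45,"spin":0},
    {"tx":0.02,"ty":-0.02,"tz":0.45,"spin":0},
  ],
)

```text
t: 19.02
eef_pos: [0.5372, -0.1325, 0.0709]
ee_rot: [0.875, -0.484, -0.001, -0.001]
ft_force: [1.5, 1.1, -2.2]
grip_width: 0.0148
```

```bash
python3 - <<'E'
from h import *
o=get_obs();print(o["ft_force"],o["moment"],o["grip_width"],o["effort"][5])
delta(.5367,-.1327,.0705,-53)
E
```

```text
[ 1.46333652  1.14887502 -2.18691114] [ 0.23163017 -0.29802172  0.05594051] 0.01480193808615159 0.027999403537251055
now [ 0.5372 -0.1325  0.0709] ang -57.96 z-axis [ 2.0e-04  2.7e-03 -1.0e+00]
tx ty tz [-0.009  0.055  0.042] spin -0.08654327700698072
```

Pulled and lowered. Next I seat it on the floor, then turn it lightly to the stop.

Request:
drive_tool(
  deltas=[
    {"tx":0,"ty":-0.01,"tz":0.05,"spin":0},
    {"tx":0,"ty":-0.01,"tz":0.08,"spin":0.015},
    {"tx":0,"ty":-0.01,"tz":0.08,"spin":0.03},
    {"tx":0,"ty":-0.01,"tz":0.08,"spin":0.03},
  ],
)

```text
t: 19.52
eef_pos: [0.5374, -0.1325, 0.0705]
ee_rot: [0.867, -0.498, -0.0, -0.001]
ft_force: [-0.1, 1.5, 3.9]
grip_width: 0.0153
```

```bash
python3 - <<'E'
from h import *
o=get_obs();print(o["ft_force"],o["moment"],o["grip_width"],o["effort"][5])
delta(.5367,-.1327,.0705,-53)
E
```

```text
[-0.09095806  1.48918577  3.88739105] [0.3750659  0.03568129 0.15210814] 0.015329011728671616 0.2374188881367445
now [ 0.5374 -0.1325  0.0705] ang -59.67 z-axis [ 4.0e-04  2.5e-03 -1.0e+00]
tx ty tz [-0.018  0.072  0.002] spin -0.11640585542001025
```

Request:
drive_tool(
  deltas=[
    {"tx":0,"ty":0,"tz":-0.02,"spin":0.015},
    {"tx":0,"ty":0,"tz":-0.02,"spin":0.03},
    {"tx":0,"ty":0,"tz":-0.02,"spin":0.03},
    {"tx":0,"ty":0,"tz":-0.02,"spin":0.03},
  ],
)

```text
t: 20.02
eef_pos: [0.5374, -0.1325, 0.0706]
ee_rot: [0.86, -0.51, -0.001, -0.001]
ft_force: [1.5, 0.5, -0.9]
grip_width: 0.0152
```

```bash
python3 - <<'E'
from h import *
o=get_obs();print(o["ft_force"],o["moment"],o["grip_width"],o["effort"][5])
delta(.5367,-.1327,.0705,-53)
E
```

```text
[ 1.52009337  0.51396546 -0.94951341] [ 0.27861757 -0.33393438  0.4095532 ] 0.015164704795516593 0.4295699391514063
now [ 0.5374 -0.1325  0.0706] ang -61.38 z-axis [ 3.0e-04  2.4e-03 -1.0e+00]
tx ty tz [-0.013  0.07   0.006] spin -0.1461841178901082
```

Request:
drive_tool(
  deltas=[
    {"tx":0,"ty":0,"tz":0.0,"spin":-0.01},
    {"tx":0,"ty":0,"tz":0,"spin":-0.01},
    {"tx":0,"ty":0,"tz":0,"spin":-0.01},
    {"tx":0,"ty":0,"tz":0,"spin":-0.01},
    {"tx":0,"ty":0,"tz":0,"spin":-0.01},
    {"tx":0,"ty":0,"tz":0,"spin":-0.01},
  ],
  claw=0.5,
)

```text
t: 20.78
eef_pos: [0.5374, -0.1325, 0.0706]
ee_rot: [0.862, -0.506, -0.001, -0.001]
ft_force: [0.4, 0.1, -0.5]
grip_width: 0.0471
```

```bash
python3 - <<'E'
from h import *
o=get_obs();print(o["ft_force"],o["moment"],o["grip_width"],o["effort"][5])
p,d=snapshot("side"); crop(p,350,110,480,240,5,"pics/s10.png")
E
```

```text
[ 0.37982867  0.08563887 -0.51596493] [ 0.13408781 -0.05168781  0.01276589] 0.04712913032817428 0.0002622337888169568
```

View pics/s10.png

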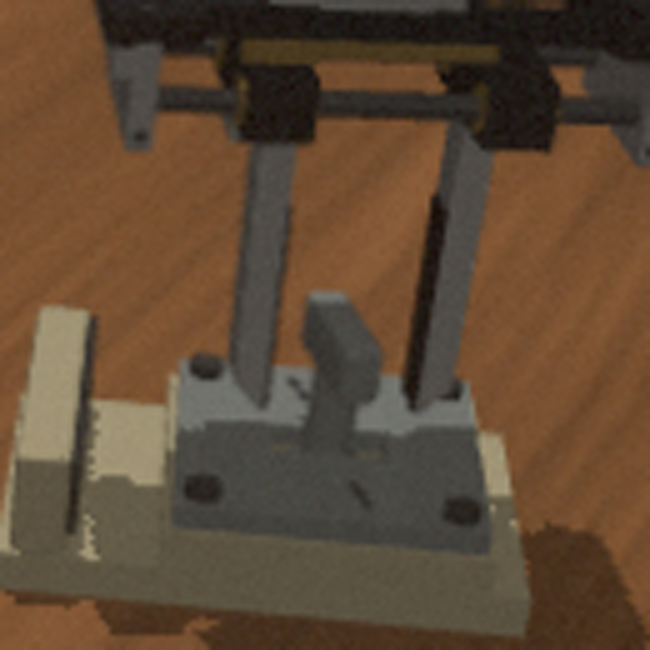

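Released. I go straight up, then move aside so the top camera sees the pin.

Request:
drive_tool(
  deltas=[
    {"tx":0,"ty":0,"tz":-2,"spin":0},
    {"tx":0,"ty":0,"tz":-5,"spin":0},
    {"tx":0,"ty":0,"tz":-10,"spin":0},
    {"tx":0,"ty":0,"tz":-14,"spin":0},
    {"tx":0,"ty":0,"tz":-14,"spin":0},
    {"tx":0,"ty":0,"tz":-14,"spin":0},
    {"tx":6,"ty":18,"tz":-14,"spin":0},
    {"tx":6,"ty":18,"tz":-14,"spin":0},
    {"tx":6,"ty":18,"tz":-14,"spin":0},
    {"tx":12,"ty":18,"tz":-14,"spin":0},
    {"tx":18,"ty":18,"tz":-14,"spin":0},
    {"tx":18,"ty":18,"tz":-14,"spin":0},
  ],
)

```text
t: 22.32
eef_pos: [0.4673, -0.3798, 0.2052]
ee_rot: [0.862, -0.507, -0.004, -0.002]
ft_force: [0.4, 1.2, -0.2]
grip_width: 0.047
```

```bash
python3 - <<'E'
from h import *
o=get_obs();print(o["ft_force"],o["eef_pos"])
p,d=snapshot("side"); crop(p,350,130,480,240,5,"pics/s11.png"); D=cloud("side",d)
p,d=snapshot("top"); cv2.imwrite("pics/t11.png",p[:,:,::-1]);crop(p,380,190,500,320,4.6,"pics/t11c.png"); np.savez("top11.npz",p=p,d=d)
C=cloud("top",d); v,u=np.mgrid[0:480,0:640]
m=(np.abs(C[...,0]-.537)<.03)&(np.abs(C[...,1]+.1325)<.035)&(C[...,2]>.06)&(C[...,2]<.1)
vv,uu=np.where(m); print(len(vv))
if len(vv):
    W=onz("top",np.c_[uu,vv],.08)[:,:2]*1000; print(cv2.minAreaRect(W.astype(np.float32)),W.mean(0),np.percentile(C[m][:,2],[10,50,90]))
    ev,V=np.linalg.eigh(np.cov(W.T)); print(np.degrees(np.arctan2(V[1,1],V[0,1])))
E
```

```text
[ 0.44830885  1.18799839 -0.16380007] [ 0.46733569 -0.37978877  0.205184  ]
270
((536.7382202148438, -130.56341552734375), (16.005535125732422, 48.0427360534668), 34.27376937866211) [ 536.73658172 -131.15218306] [0.07212483 0.07849492 0.08128049]
124.19850146134567
```

View pics/t11.png

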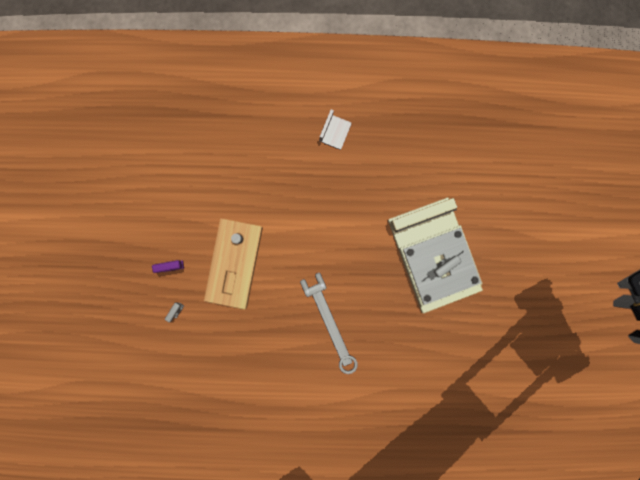

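View pics/s11.png

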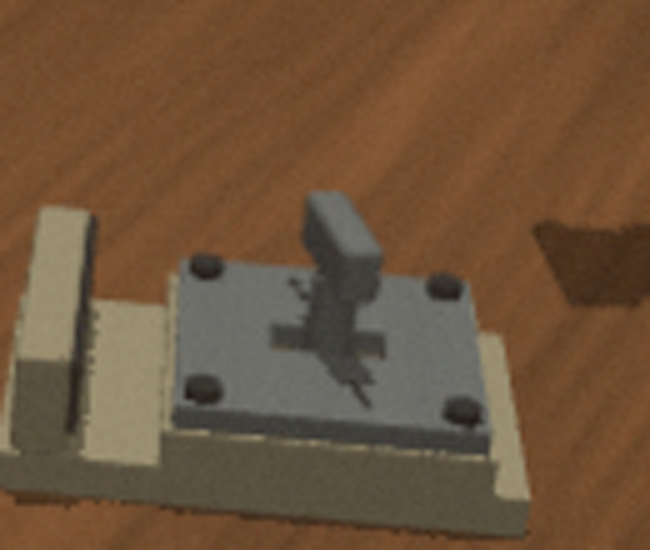

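The top view shows the pin's bar at pixel (444,266), above the plate. Its top is at about 80 mm, as it must be when home, and its angle is -56°, about 77° clockwise of the slot. The other things have not moved, and the gripper is clear.

```bash
python3 - <<'E'
from workcell import *
print(hand_in())
E
```

```text
the job is handed in; nothing more can be done
None
```

The pin is out of the wooden block and in the saw pallet's slot. It stands fully home, turned clockwise to its stop, and I handed the job in at about 22 s.

**Insertion and turn:** The floor contact came at the expected height. I turned the pin until the torque rose to about 0.4 N m.

**Pull test:** The first lift jammed on friction at the stops while the turning torque was still on. The wrist read about 15 N there, with the pin lifted only about 0.6 mm. I eased the torque off and lifted again through the free play. I then held the pull for more than 1 s at wrist readings of 14.7 N to 13.7 N, which is about 12 to 13 N net of the pin's weight. The highest wrist reading I saw was about 15 N (upward; up to about 7 N sideways), below the 25 N limit, but I only read the force at the end of each move.

**Leaving it:** I lowered the pin to the floor, turned it to the stop again with about 0.4 N m, released it and moved the arm clear.

**Last checks:**
- **Height:** The bar top measured between about 78.5 mm (median) and 81 mm; fully home is 80 mm.
- **Angle:** The bar lies at -56°, about 77° clockwise of the slot. The plate lines are at -53°, so it is within the play.
- **Other things:** The dowel, wrench, offcut and the two other pins look unmoved in the top picture.
- **Disagreement:** The two cameras differed by about 2 mm in y on where the pin started. The grasp and the insertion showed no side load, so the position I used was good enough.

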